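# Set and clamp the straightedge on the sheet-scoring board

### The job

The two stop screws on the scoring board are set for the next strip of forming sheet. Lay the aluminium straightedge flat on the board with its finger-guard rib towards you, slide it under the clamp strap until its long back edge touches the tips of both stop screws at once, pressing only gently so that the screws keep their setting, then flip the cam lever fully down so that the clamp holds the straightedge there. Leave the other things on the bench where they are.

Things in the scene. Friction and masses are not known exactly. Their poses are not given: they have to be found in the camera images.
- straightedge: Loose aluminium straightedge, about 0.4 kg, lying at first on the bench to the right of the board: flat base 80 x 280 x 8 mm with a grooved upright rib along its whole length. Origin: centre of the underside. x points from the rib side to the smooth back edge (at x = +40 mm), which goes against the stops; front edge at x = -40 mm; y along its length; z up.
- rib (a point): Centre of the straightedge's rib, half-way along and half-way up, 18 mm above the underside, at x = -26 mm of the straightedge (same axes). The rib is 12 mm thick across x and stands 20 mm above the base; grip it from above. Flat base beside it: 60 mm at the back, 8 mm at the front. The centre of mass is half-way along.
- board: Scoring board fixed to the bench: plywood 190 (x) x 320 (y) x 12 mm, a white forming sheet let in flush. Origin on the underside, 105 mm from the front edge, 85 mm from the back edge, midway across; x to its back, away from the robot; y to its left; top at z = 12 mm. Two aluminium brackets stand at the back, y = +85 and -85 mm, 32 mm high above the bench, front faces at x = 50 mm; between them, the clamp.
- left_bracket (a point): Middle of the left bracket's front face (board x = 50, y = +85 mm), where a steel stop screw (left_stop) comes out towards the front, level, its axis 17.5 mm above the bench, 8 mm thick, round tip. It sticks out 10 to 34 mm, set by hand for each job and not measured: find it by touch or by eye. It keeps its setting up to 10 N.
- right_bracket (a point): The same for the right bracket (board x = 50, y = -85 mm; right_stop). The two screws are in general set differently, so the straightedge ends up to 8 degrees askew to the board. A steady push of a few newtons on the middle of the rib slides the straightedge, turns it about the screw it meets first and then bears on both; the resistance then climbs steeply.
- clamp_foot (a point): Underside of the open clamp's rubber foot, 12 mm across: board x = 8 mm, y = 0, 26 mm above the bench; an 8 mm base lying on the board passes under it with 5 to 6 mm to spare, the rib does not. It hangs from a steel strap 22 mm wide (y), from the stud at x = 58 to x = 0 mm, underside 37 mm above the bench. Lever down, the sprung foot bears with about 10 N.
- lever_pivot (a point): Pivot of the clamp's cam lever, above the stud: board x = 58 mm, y = 0, 58 mm above the bench. The lever turns in the upright plane along the board's y. Axes as the board's.
- lever (a joint): Angle of the cam lever, a black round bar 12 mm thick (14 mm at the end), 85 mm long from the pivot: 0 = open, standing up and leaning 15 degrees to the left (board +y); grows as it is pushed over to the left and down; 1.17 = fully down, lying to the left 8 degrees above level. Starts between 0 and 0.15; needs about 4 N near its end; stays where it is left.

How it is judged:
On the way:
1. with the clamp still open, the straightedge touches both stop screws at once (contact force between straightedge and left_stop above 0.1 N and contact force between straightedge and right_stop above 0.1 N and value of joint lever below 0.5 rad), for 0.1 s.
At the end, for the whole second after the job is handed in: The lever is down (beyond 1.05 rad), the clamp's foot presses on the straightedge with more than 2 N, and its back edge is within 1.5 mm of both screw tips; it lies flat and at rest (value of joint lever above 1.05 rad and x of each of left_stop_tip, right_stop_tip in the frame of straightedge below 0.0415 m and contact force between straightedge and strap above 2 N and angle between straightedge's own z axis and vertical below 0.03 rad and linear speed of straightedge below 0.01 m/s); the robot touches nothing.
It fails at once if a stop screw is pushed with more than 10 N (contact force between anything else and left_stop above 10 N or contact force between anything else and right_stop above 10 N).
It fails at once if another thing on the bench is moved by more than 20 mm (distance of any of powder_jar, splint_case, cast_upper, bur_block, paste_tube, wood_strip, scaler from where it was at the start of the episode above 0.02 m).
It also fails if it takes over 62 s, if anything falls off the work surface, if the arm or the gripper's body presses on something with over 40 N, if the wrist force passes 120 N, or if a joint passes its speed limit or range.

### The arm

A 6-joint arm with a two-finger parallel gripper is mounted at the origin on a cart in front of the work surface, level with it; the furniture and walls round the work are solid. World frame = base frame: x ahead of the robot, y to its left, z up, the work surface at z = 0. Lengths are in m, angles in rad, forces in N, time in s.
With the tool pointing down it reaches from about 0.35 to 0.975 m from the base axis. Payload 4.9 kg.
Tool frame: the origin (TCP) lies at the very end of the fingers, on their centre line; the grasp point (between the pads) lies 19 mm behind it (robot.pinch_z is the z of the grasp point in the tool frame, in m); z points along the fingers, y is the line along which they close (so a half turn about z gives the same grasp; the last joint's range is limited). The gripper opens to 85 mm and grips with 20 to 120 N. Pads are 22 mm wide; open, the fingers measure 114 mm over their backs; the gripper's body (76 mm by 85 mm) begins 54 mm behind the grasp point. The pads swing forward as they close: fully open they stand 13 mm farther back than shut.
Start: joints at [0.994, 0.053, 1.613, -0, 1.476, -0.119], TCP at [0.276, 0.561, 0.231] pointing down, gripper open.
Joint ranges: [-3.01, 3.01], [-1.01, 2.22], [0.06, 2.58], [-1.02, 4.17], [0.09, 2.62], [-3.14, 3.14]. Speed limits (rad/s): [2.57, 2.57, 3.14, 3.14, 3.14, 3.14].

### API

Orientations are given as a rotation vector (axis times angle).
In Python, from rig import robot gives the robot as it stands.
- The arm moves only by the tool jog_arm, never from a script. Its argument "plan" is a list of rows, each a list of 7 numbers: the shift along the tool's x, y, z in units of 30 mm (1.0 is 30 mm), then the turn, a rotation vector about the tool's x, y, z in degrees, then the gripper's target within -1 to 1 (fully open at 1, half-way at 0, shut at -1). A call has 1 to 8 rows; each row is the pose to reach, as a shift and turn from the pose commanded when the call began, along the tool's axes at that moment; what a row does not reach only later rows make up. A row lasts 1/12 s, in which the tool goes at most 41.7 mm and 7.16 degrees, less where a joint would pass 70% of its speed; a pose out of reach is approached as far as the arm can. A call with a gripper value outside its range is refused whole. The fingers move at their own pace and stop on an object; "grip_force" is the grip in N (left out, the last holds). Time passes only in rows, so rows that repeat a pose let the fingers close. It gives the time, the measured TCP pose, the force, the opening and the grip force at its end, in the units of the state.
- robot.read_state(): the state, without advancing time (a new reading comes with each control period).
- robot.read_camera(name): name is "side" or "top" or "wrist"; returns a dict with "color" (400x640x3 uint8, red, green, blue), "K" (3x3 intrinsics, pixels), "distortion" ([k1, k2, p1, p2, k3] as OpenCV has them; the pictures are not rectified), "R" (3x3) and "t" (3): a world point X has camera coordinates R X + t; the wrist camera has in their place "hand_eye" (4x4, takes a point from camera to tool coordinates, whose origin is the TCP and whose axes are the flange's). Camera axes: x right, y down, z forward; pixel columns grow to the right and rows downward; lengths in m; the calibration is good to about 2 mm. A picture is of the moment at which its call begins: read the wrist's pose just before it. There is no depth.
- robot.job_done(): hands the job in; it is judged then, once.
The state is a dict: "clock": time; "q": joint angles; "joint_vel": joint speeds; "tau": joint torques, N m; "position": TCP position; "ee_rot": TCP orientation; "force": force on the tool from outside, world axes, zero at the start; "ft_torque": the same for the moment, N m; "grip_width": opening from 0.0 (shut) to 1.0 (fully open); "grasp_force": force on a finger pad.
Only numpy, scipy, OpenCV 4.12 (cv2) and the standard library are available. Lean on these libraries where they do the work, as an engineer would, in place of code of your own. Each camera call takes 0.05 s, during which the arm holds its last target. There are 200 camera calls.

## Working session

There is one attempt and no reset: what is moved stays moved. The work goes in short steps, Python scripts to look and compute and a tool call to move; the robot and the scene stay as the last step left them, time stands still between calls to the robot, and variables do not carry over. Pictures are saved under pics/ and viewed, at most 10 in all, crops included, and the job is handed in when it is done.

Besides the shell and the picture viewer there is one more tool, called as name(argument=value, ...) on one line, values as JSON. jog_arm: Moves the arm, as the interface text tells. Its arguments: {"type":"object","properties":{"plan":{"type":"array"},"grip_force":{"type":"number"}},"required":["plan"]}

```bash
mkdir -p pics
cat > h.py <<'E'
import numpy as np, cv2
from scipy.spatial.transform import Rotation as Ro
from rig import robot
def cam(n):
    s=robot.read_state(); c=robot.read_camera(n); K=np.array(c["K"]);D=np.array(c["distortion"])
    if n=="wrist":
        T=np.eye(4);T[:3,:3]=Ro.from_rotvec(s["ee_rot"]).as_matrix();T[:3,3]=s["position"]
        M=np.linalg.inv(T@np.array(c["hand_eye"]));R,t=M[:3,:3],M[:3,3]
    else: R,t=np.array(c["R"]),np.array(c["t"])
    return dict(im=c["color"],K=K,D=D,R=R,t=t)
def save(c,f): np.savez(""+f+".npz",**c); cv2.imwrite("pics/"+f+".png",c["im"][:,:,::-1])
def load(f): return dict(np.load(""+f+".npz"))
def pix2(c,uv,z):
    uv=np.array(uv,float).reshape(-1,1,2)
    n=cv2.undistortPoints(uv,c["K"],c["D"]).reshape(-1,2)
    d=np.c_[n,np.ones(len(n))]@c["R"]; o=-c["R"].T@c["t"]
    return o+d*((z-o[2])/d[:,2])[:,None]
def proj(c,X):
    return cv2.projectPoints(np.array(X,float).reshape(-1,3),cv2.Rodrigues(c["R"])[0],c["t"],c["K"],c["D"])[0].reshape(-1,2)
E
python3 - <<'E'
from h import *
for n in ["top","side"]:
    c=cam(n);save(c,n+"0");print(n,-c["R"].T@c["t"])
s=robot.read_state();print({k:np.round(v,3) for k,v in s.items()})
print(np.round(Ro.from_rotvec(s["ee_rot"]).as_matrix(),3),robot.pinch_z)
E
```

```text
top [ 0.41596915 -0.05436808  0.89700122]
side [ 0.14590187 -0.66179811  0.50241334]
{'clock': np.float64(0.1), 'q': array([ 0.994,  0.053,  1.614, -0.   ,  1.476, -0.119]), 'joint_vel': array([ 0.002, -0.001, -0.005, -0.002,  0.   ,  0.   ]), 'tau': array([ 0.0000e+00, -3.9491e+01, -3.7136e+01, -0.0000e+00,  4.0000e-03,
        0.0000e+00]), 'position': array([0.276, 0.56 , 0.23 ]), 'ee_rot': array([-7.130e-01, -3.059e+00,  3.000e-03]), 'force': array([ 0.329, -0.243,  0.443]), 'ft_torque': array([ 0.004,  0.003, -0.021]), 'grasp_force': np.float64(0.0), 'grip_width': np.float64(0.998)}
[[-0.897  0.442 -0.001]
 [ 0.442  0.897 -0.002]
 [ 0.    -0.002 -1.   ]] -0.0187
```

View pics/top0.png

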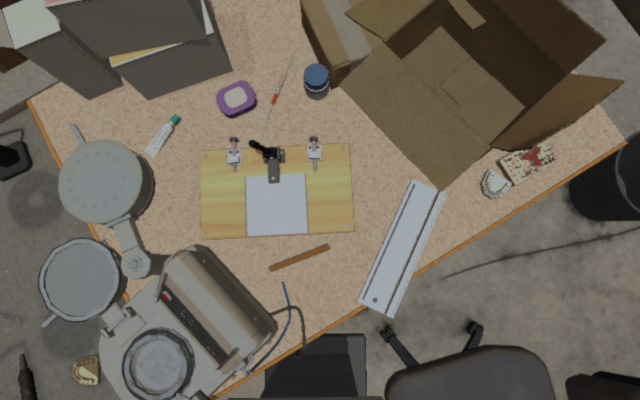

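View pics/side0.png

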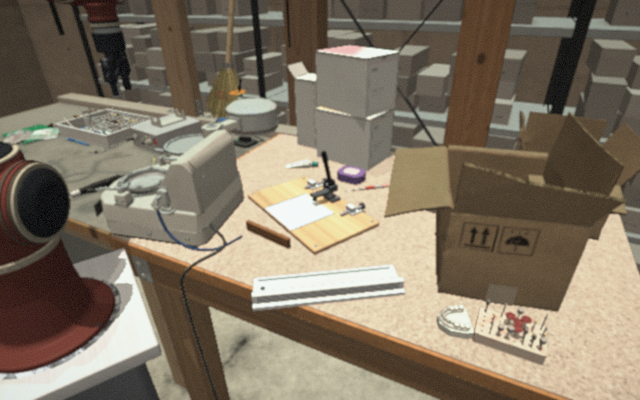

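The top view shows the board at about (200–353, 145–238), the lever near (265,150), the stops near (234,160) and (314,155), the straightedge from (430,182) to (375,312), and the wood strip at (300,257). In the side view the rib is a bright wall on the straightedge at (255–403, 268–305). Next I'll enlarge the top view for exact pixels.

Run:
```python
from h import *
c=load("top0");im=c["im"][125:320,190:450,::-1]
cv2.imwrite("pics/crop0.png",cv2.resize(im,None,fx=3,fy=3,interpolation=cv2.INTER_CUBIC))
# board corners: yellow mask
hsv=cv2.cvtColor(c["im"],cv2.COLOR_RGB2HSV)
m=cv2.inRange(hsv,(15,90,90),(35,255,255));m[:,400:]=0;m[:130]=0;m[245:]=0
m=cv2.morphologyEx(m,cv2.MORPH_OPEN,np.ones((3,3)))
cs=max(cv2.findContours(m,0,2)[0],key=cv2.contourArea)
b=cv2.boxPoints(cv2.minAreaRect(cs));print(b,pix2(c,b,0.012).round(4),np.diff(pix2(c,np.r_[b,b[:1]],.012),axis=0).round(3))
# straightedge: gray bright low-sat
m=cv2.inRange(hsv,(0,0,110),(180,50,255));m[:,:355]=0;m[:,450:]=0;m[:178]=0;m[320:]=0
m=cv2.morphologyEx(m,cv2.MORPH_OPEN,np.ones((3,3)))
cs=max(cv2.findContours(m,0,2)[0],key=cv2.contourArea)
b=cv2.boxPoints(cv2.minAreaRect(cs));print(b,pix2(c,b,0.008).round(4),np.diff(pix2(c,np.r_[b,b[:1]],.008),axis=0).round(3))
```

```text
[[199.07077 203.27386]
 [243.93231 200.78156]
 [245.93231 236.78156]
 [201.07077 239.27386]] [[0.5471 0.2153 0.012 ]
 [0.5508 0.1213 0.012 ]
 [0.4759 0.1162 0.012 ]
 [0.4721 0.209  0.012 ]] [[ 0.004 -0.094  0.   ]
 [-0.075 -0.005  0.   ]
 [-0.004  0.093  0.   ]
 [ 0.075  0.006  0.   ]]
[[354.01068 304.88467]
 [410.48523 176.5335 ]
 [438.60187 188.90482]
 [382.12732 317.25598]] [[ 0.3357 -0.1024  0.008 ]
 [ 0.5968 -0.2279  0.008 ]
 [ 0.5694 -0.2856  0.008 ]
 [ 0.3105 -0.1581  0.008 ]] [[ 0.261 -0.125  0.   ]
 [-0.027 -0.058  0.   ]
 [-0.259  0.127  0.   ]
 [ 0.025  0.056  0.   ]]
```

View pics/crop0.png

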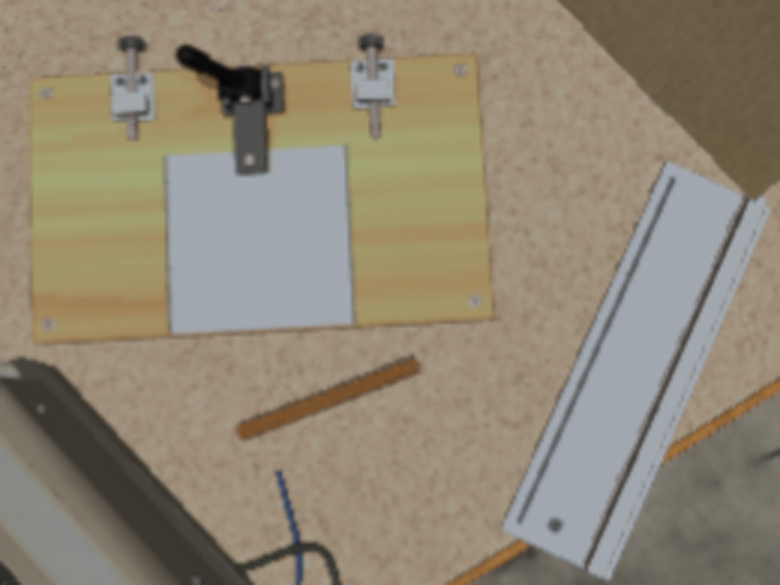

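The crop shows the board corners at (33,78), (477,55), (493,319), (34,343). The straightedge's back edge runs from (668,161) to (503,528), with the rib on the right. The left stop tip is at (132,137), the right one at (376,136), and the strap end at (250,172). The carton flap reaches to (752,197). I'll turn these into world points and triangulate the flap.

Run:
```python
from h import *
c=load("top0");s=load("side0")
P=lambda l,z:pix2(c,np.array(l)/3+[190,125]-1/3,z)
b=P([(33,78),(477,55),(493,319),(34,343)],.012);print("board",b.round(4),np.linalg.norm(np.diff(np.r_[b,b[:1]],axis=0),axis=1))
ex=(b[0]+b[1]-b[2]-b[3]);th=np.arctan2(ex[1],ex[0]);ey=b[0]+b[3]-b[1]-b[2];th2=np.arctan2(-ey[0],ey[1])
print(np.degrees([th,th2]));th=th2*.65+th*.35
R=Ro.from_euler('z',th).as_matrix();o=b.mean(0)+R@[.010,0,0];o[2]=0
f=lambda X:((X-o)@R)
print("board o",o,"th",np.degrees(th))
print("stops board",f(P([(132,137),(376,136)],.0175)).round(4),"strap end",f(P([(250,172)],.039)).round(4),"lever end",f(P([(184,53)],.14)).round(4))
e=P([(668,161),(503,528)],.008);print("back",e.round(4),np.linalg.norm(e[0]-e[1]))
u=(e[0]-e[1])/np.linalg.norm(e[0]-e[1]);n=np.array([-u[1],u[0],0]) # towards left
m=e.mean(0);print("yaw x axis deg",np.degrees(np.arctan2(n[1],n[0])),"rib",m-.066*n,"centre",m-.04*n)
g=P([(768,205),(608,580)],.028);print("rib outer top dist",((m-g)@n).round(4))
d=[np.linalg.norm(x-y) for x,y in zip(pix2(c,[(438,187)]*5,0),pix2(c,[(438,187)]*5,0))]
def tri(a,bb):
    q=[]
    for k,p in((c,a),(s,bb)):
        x=pix2(k,[p],0.)[0];oo=-k["R"].T@k["t"];q.append((oo,(x-oo)/np.linalg.norm(x-oo)))
    (o1,d1),(o2,d2)=q;t=np.linalg.lstsq(np.c_[d1,-d2],o2-o1,rcond=None)[0];A=o1+t[0]*d1;B=o2+t[1]*d2
    return ((A+B)/2).round(3),np.linalg.norm(A-B).round(3)
print("flap",tri((345,80),(390,205)),tri((345,80),(398,148)),tri((438,187),(447,210)),tri((438,187),(440,290)))
print("lever tip",tri((252,143),(323,154)))
print(proj(s,[m-.066*n+[0,0,.018]]))
```

```text
board [[ 0.6602  0.2153  0.012 ]
 [ 0.6708 -0.0996  0.012 ]
 [ 0.4841 -0.106   0.012 ]
 [ 0.4727  0.2092  0.012 ]] [0.31513698 0.1867903  0.31534843 0.18762341]
[1.91965937 1.99934833]
board o [0.58195248 0.05507475 0.        ] th 1.971457192624164
stops board [[ 0.0358  0.0864  0.0175]
 [ 0.0275 -0.0838  0.0175]] strap end [[0.0023 0.0021 0.039 ]] lever end [[0.0577 0.0275 0.14  ]]
back [[ 0.5929 -0.2316  0.008 ]
 [ 0.3439 -0.1093  0.008 ]] 0.27739723012039863
yaw x axis deg 63.839418044058434 rib [ 0.4393031  -0.22970988  0.008     ] centre [ 0.4507662  -0.20637327  0.008     ]
rib outer top dist [0.072 0.074]
flap (array([ 0.774, -0.077,  0.026]), np.float64(0.068)) (array([ 0.735, -0.086,  0.179]), np.float64(0.006)) (array([ 0.586, -0.285,  0.154]), np.float64(0.104)) (array([ 0.603, -0.313, -0.013]), np.float64(0.065))
lever tip (array([0.641, 0.085, 0.129]), np.float64(0.001))
[[327.84219798 286.36866097]]
```

jog_arm(plan=[[0,0,-1.3,0,0,0,1],[0,0,-2.6,0,0,0,1],[0,0,-3.9,0,0,0,1],[0,0,-5,0,0,0,1],[-0.8,-1.05,-5,0,0,0,1],[-1.6,-2.1,-5,0,0,0,1],[-2.4,-3.15,-5,0,0,0,1],[-3.28,-4.21,-5,0,0,0,1]])

```text
clock: 0.77
position: [0.3083, 0.4024, 0.3808]
ee_rot: [-0.71, -3.06, 0.001]
force: [1.3, 0.1, 0.8]
grip_width: 1.0
grasp_force: 0.0
```

jog_arm(plan=[[-0.82,-1.05,0,0,0,0,1],[-1.64,-2.1,0,0,0,0,1],[-2.46,-3.15,0,0,0,0,1],[-3.28,-4.2,0,0,0,0,1],[-4.1,-5.25,0,0,0,0,1],[-4.92,-6.3,0,0,0,0,1],[-5.74,-7.35,0,0,0,0,1],[-6.55,-8.4,0,0,0,0,1]])

```text
clock: 1.43
position: [0.3732, 0.0892, 0.381]
ee_rot: [0.712, 3.06, 0.0]
force: [0.9, -0.1, -0.0]
grip_width: 0.996
grasp_force: 0.0
```

jog_arm(plan=[[-0.83,-1.07,0,0,0,0,1],[-1.66,-2.14,0,0,0,0,1],[-2.5,-3.2,0,0,0,0,1],[-3.34,-4.28,0,0,0,0,1],[-4.17,-5.35,0,0,0,0,1],[-5,-6.4,0,0,0,0,1],[-5.84,-7.5,0,0,0,0,1],[-6.67,-8.57,0,0,0,0,1]])

```text
clock: 2.1
position: [0.4391, -0.2303, 0.3808]
ee_rot: [-0.714, -3.059, -0.0]
force: [0.9, 0.9, -0.3]
grip_width: 0.999
grasp_force: 0.0
```

jog_arm(plan=[[0,0,1.2,0,0,0,1],[0,0,2.5,0,0,0,1],[0,0,3.8,0,0,0,1],[0,0,5,0,0,0,1],[0,0,6,0,0,0,1],[0,0,6.5,0,0,0,1],[0,0,6.5,0,0,0,1]])

```text
clock: 2.68
position: [0.4366, -0.2261, 0.1805]
ee_rot: [-0.711, -3.05, -0.006]
force: [-0.6, 0.4, -0.1]
grip_width: 1.0
grasp_force: 0.0
```

Run:
```python
from h import *
s=robot.read_state();print(s["clock"],np.array(s["position"]).round(4),np.array(s["q"]).round(3))
print(Ro.from_rotvec(s["ee_rot"]).as_matrix().round(3))
c=cam("wrist");save(c,"w1");print(-c["R"].T@c["t"])
```

```text
2.6833 [ 0.4366 -0.2261  0.1805] [-0.629 -0.231  1.964 -0.     1.418 -1.742]
[[-0.897  0.442 -0.008]
 [ 0.442  0.897  0.006]
 [ 0.01   0.002 -1.   ]]
[ 0.37190683 -0.19419818  0.32465241]
```

View pics/w1.png

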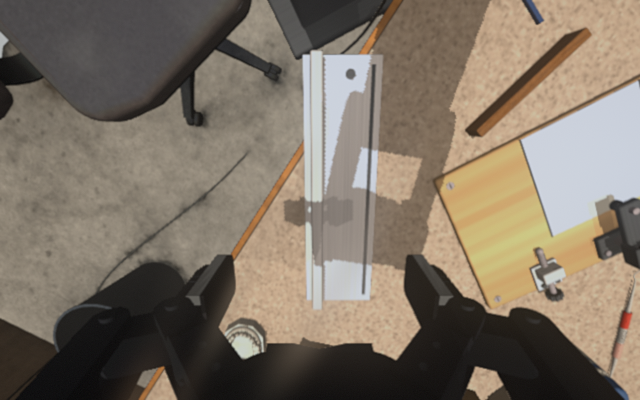

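The wrist view shows the rib top as a pale strip from (316,52) to (318,307), with the base's back edge at x≈381→370. The fingers straddle it and the approach is clear.

Run:
```python
from h import *
c=load("w1")
r=pix2(c,[(316.5,52),(318,307)],.028);print(r.round(4),np.linalg.norm(r[0]-r[1]))
d=r[1]-r[0];print("rib dir deg",np.degrees(np.arctan2(d[1],d[0])),"mid",r.mean(0).round(4))
e=pix2(c,[(382,56),(370,300)],.008);d=e[1]-e[0];print(e.round(4),np.degrees(np.arctan2(d[1],d[0])))
u=d/np.linalg.norm(d);n=np.array([-u[1],u[0],0]);print("edge-rib dist",((e.mean(0)-r.mean(0))@n),n)
s=robot.read_state();M=Ro.from_rotvec(s["ee_rot"]).as_matrix()
print("tool shift/30mm",(M.T@(np.r_[r.mean(0)[:2],.013]-s["position"])/.03).round(2))
```

```text
[[ 0.3176 -0.1698  0.028 ]
 [ 0.5647 -0.2904  0.028 ]] 0.27496415601064267
rib dir deg -26.014399558092975 mid [ 0.4411 -0.2301  0.028 ]
[[ 0.3458 -0.1114  0.008 ]
 [ 0.5976 -0.2334  0.008 ]] -25.862601886775863
edge-rib dist 0.0652787838302058 [0.43621454 0.8998427  0.        ]
tool shift/30mm [-0.17 -0.05  5.68]
```

jog_arm(plan=[[-0.03,0,1,0,0,0,1],[-0.05,0,2,0,0,0,1],[-0.05,0,3,0,0,0,1],[-0.05,0,4,0,0,0,1],[-0.05,0,4.6,0,0,0,1],[-0.05,0,4.6,0,0,0,1],[-0.05,0,4.6,0,0,0,1]])

```text
clock: 3.32
position: [0.4413, -0.2292, 0.0493]
ee_rot: [0.713, 3.059, -0.0]
force: [0.6, -0.9, -0.0]
grip_width: 0.999
grasp_force: 0.0
```

jog_arm(plan=[[0,0,0.5,0,0,0,1],[0,0,1,0,0,0,1],[0,0,1.2,0,0,0,1],[0,0,1.2,0,0,0,0.2],[0,0,1.2,0,0,0,-0.5],[0,0,1.2,0,0,0,-1],[0,0,1.2,0,0,0,-1],[0,0,1.2,0,0,0,-1]], grip_force=60)

```text
clock: 3.98
position: [0.4414, -0.2292, 0.0134]
ee_rot: [0.712, 3.058, -0.001]
force: [0.1, 0.5, -0.6]
grip_width: 0.297
grasp_force: 0.0
```

jog_arm(plan=[[0,0,0,0,0,0,-1],[0,0,0,0,0,0,-1],[0,0,0,0,0,0,-1],[0,0,0,0,0,0,-1]])

```text
clock: 4.32
position: [0.4413, -0.2294, 0.0133]
ee_rot: [0.712, 3.059, -0.001]
force: [-1.3, -0.7, 4.6]
grip_width: 0.123
grasp_force: 62.1
```

jog_arm(plan=[[0,0,-0.6,0,0,0,-1],[0,0,-1.3,0,0,0,-1],[0,0.3,-1.7,0,0,5,-1],[0.1,0.8,-1.7,0,0,11,-1],[0.3,1.4,-1.7,0,0,17,-1],[0.5,2.1,-1.7,0,0,23,-1],[0.7,2.8,-1.7,0,0,29,-1],[0.9,3.5,-1.7,0,0,35,-1]])

```text
clock: 4.98
position: [0.4614, -0.121, 0.0614]
ee_rot: [-1.606, -2.696, 0.0]
force: [0.1, -0.3, -4.9]
grip_width: 0.122
grasp_force: 60.7
```

```bash
cat > d.py <<'E'
from h import *
def delta(X,yaw):
    s=robot.read_state();M=Ro.from_rotvec(s["ee_rot"]).as_matrix();y=np.degrees(np.arctan2(M[1,1],M[0,1]))
    print(s["clock"],np.array(s["position"]).round(4),"yaw",y.round(2),"F",np.array(s["force"]).round(1),"grip",s["grip_width"],s["grasp_force"],"q6",s["q"][5])
    print("shift",(M.T@(np.array(X)-s["position"])/.03).round(2),"turn",(y-yaw).round(2))
E
python3 -c "
from d import *
delta([.504,.0524,.0643],-1.1)"
```

```text
4.9833 [ 0.4614 -0.121   0.0614] yaw 28.45 F [ 0.1 -0.3 -4.9] grip 0.12178516412637799 60.713735818862915 q6 -0.9093522823046651
shift [ 4.4   4.   -0.09] turn 29.55
```

jog_arm(plan=[[0.5,0.5,0,0,0,4,-1],[1.1,1,0,0,0,9,-1],[1.8,1.6,0,0,0,14,-1],[2.5,2.3,0,0,0,19,-1],[3.2,3,0,0,0,24,-1],[3.9,3.6,0,0,0,28,-1],[4.3,3.9,0,0,0,29.6,-1],[4.3,3.9,0,0,0,29.6,-1]])

```text
clock: 5.65
position: [0.5019, 0.0497, 0.0614]
ee_rot: [-2.232, -2.206, 0.002]
force: [-0.2, -0.1, -4.6]
grip_width: 0.123
grasp_force: 60.7
```

jog_arm(plan=[[0,0,0,0,0,0,-1],[0,0,0,0,0,0,-1]])

```text
clock: 5.82
position: [0.5022, 0.0465, 0.062]
ee_rot: [-2.236, -2.205, 0.003]
force: [0.3, -0.3, -4.7]
grip_width: 0.123
grasp_force: 60.7
```

```bash
python3 -c "
from d import *
delta([.504,.0524,.0258],-1.1)
save(cam('top'),'top1');save(cam('wrist'),'w2')
c=load('top1');cv2.imwrite('pics/crop1.png',cv2.resize(c['im'][125:260,185:385,::-1],None,fx=4,fy=4,interpolation=cv2.INTER_CUBIC))"
```

```text
5.8167 [0.5022 0.0465 0.062 ] yaw -0.8 F [ 0.3 -0.3 -4.7] grip 0.12302018584988511 60.71383595466614 q6 -0.04105649689751013
shift [0.2  0.06 1.21] turn 0.3
```

View pics/w2.png

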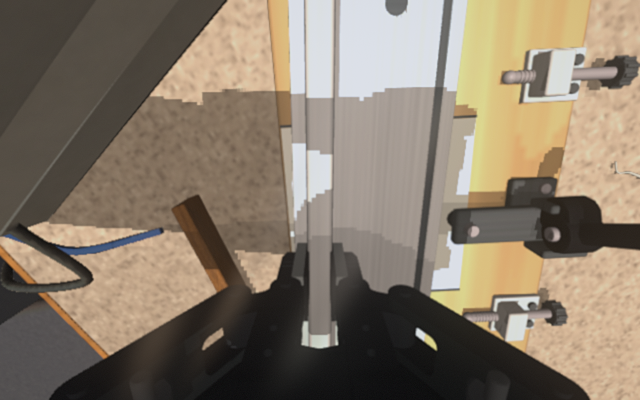

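The wrist view shows the left stop tip at about (504,76), the right tip at about (466,317) and the strap's end at (451,226). The base lies parallel, just short of the strap. I'll measure the tips and strap from here.

```bash
python3 -c "
from h import *
c=load('w2');p=pix2(c,[(503,76),(465,317)],.0175);print(p.round(4),'askew yaw',np.degrees(np.arctan2(-(p[0]-p[1])[0],(p[0]-p[1])[1])))
print('strap end',pix2(c,[(451,226)],.038).round(4))
e=pix2(c,[(463,0),(430,288)],.057);d=e[0]-e[1];print('back edge',e.round(4),np.degrees(np.arctan2(-d[0],d[1])))
s=load('top0');print(pix2(s,[(132/3+189.7,137/3+124.7),(376/3+189.7,136/3+124.7)],.0175).round(4))
"
```

```text
[[ 0.6153  0.1418  0.0175]
 [ 0.615  -0.0303  0.0175]] askew yaw -0.0865420285263134
strap end [[0.5851 0.0537 0.038 ]]
back edge [[0.5691 0.1689 0.057 ]
 [0.5683 0.0222 0.057 ]] -0.3128446731121867
[[ 0.6147  0.1426  0.0175]
 [ 0.6122 -0.0277  0.0175]]
```

View pics/crop1.png

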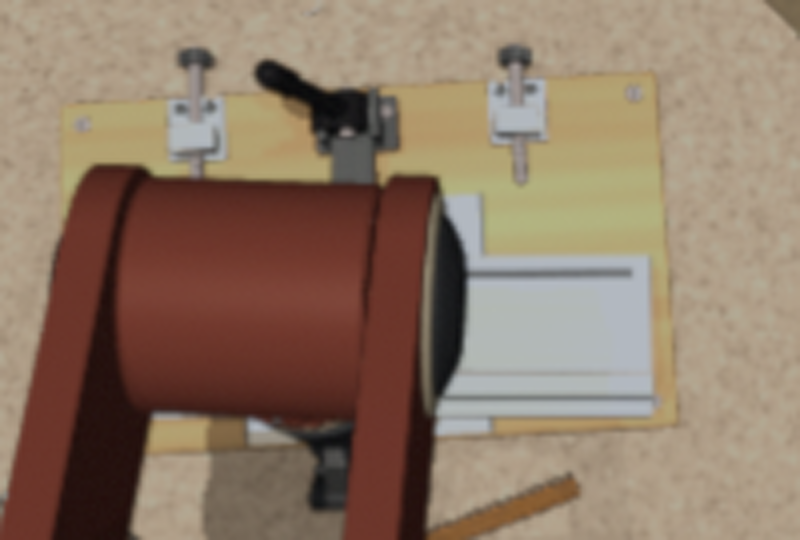

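The top crop shows the bar above the board with its back edge clear of the strap, and the right tip at (521,184). I'll lower it here.

jog_arm(plan=[[0.1,0,0.3,0,0,0,-1],[0.2,0,0.6,0,0,0,-1],[0.2,0,0.9,0,0,0,-1],[0.2,0,1.1,0,0,0,-1],[0.2,0,1.15,0,0,0,-1],[0.2,0,1.15,0,0,0,-1]])

```text
clock: 6.42
position: [0.5026, 0.0527, 0.0275]
ee_rot: [-2.236, -2.204, 0.003]
force: [-0.2, -0.1, -4.6]
grip_width: 0.121
grasp_force: 60.7
```

jog_arm(plan=[[0,0,0.02,0,0,0,-1],[0,0,0.02,0,0,0,-1],[0,0,0.02,0,0,0,-1]])

```text
clock: 6.67
position: [0.504, 0.0527, 0.0288]
ee_rot: [2.237, 2.205, 0.001]
force: [1.1, 0.1, -4.6]
grip_width: 0.119
grasp_force: 60.7
```

jog_arm(plan=[[0,0,0.05,0,0,0,-1],[0,0,0.08,0,0,0,-1],[0,0,0.08,0,0,0,-1],[0,0,0.08,0,0,0,-1]])

```text
clock: 7.0
position: [0.5034, 0.0527, 0.0257]
ee_rot: [-2.237, -2.205, 0.0]
force: [0.3, -0.7, -4.6]
grip_width: 0.118
grasp_force: 60.7
```

jog_arm(plan=[[0,0,0.02,0,0,0,-1],[0,0,0.04,0,0,0,-1],[0,0,0.04,0,0,0,-1],[0,0,0.04,0,0,0,-1]])

```text
clock: 7.33
position: [0.5041, 0.0527, 0.0253]
ee_rot: [2.237, 2.205, 0.001]
force: [-1.4, 0.9, 1.1]
grip_width: 0.122
grasp_force: 61.4
```

jog_arm(plan=[[0,0.2,0,0,0,0,-1],[0,0.4,0,0,0,0,-1],[0,0.6,0,0,0,0,-1],[0,0.8,0,0,0,0,-1],[0,1,0,0,0,0,-1],[0,1.1,0,0,0,0,-1],[0,1.1,0,0,0,0,-1]])

```text
clock: 7.92
position: [0.5384, 0.0522, 0.0253]
ee_rot: [2.236, 2.204, 0.003]
force: [1.5, -0.1, 2.8]
grip_width: 0.124
grasp_force: 61.8
```

jog_arm(plan=[[0,0,0,0,0,0,-0.58],[0,0,0,0,0,0,-0.58],[0,0,0,0,0,0,-0.58],[0,0,0,0,0,0,-0.58],[0,0,-0.05,0,0,0,-0.58],[0,0,-0.05,0,0,0,-0.58]])

```text
clock: 8.42
position: [0.5365, 0.0523, 0.0262]
ee_rot: [2.237, 2.205, 0.0]
force: [0.0, 0.8, -0.3]
grip_width: 0.208
grasp_force: 0.0
```

```bash
python3 -c "
from d import *
delta([.548,.0527,.027],-.6)
save(cam('wrist'),'w3')"
```

```text
8.4167 [0.5365 0.0523 0.0262] yaw -0.83 F [ 0.   0.8 -0.3] grip 0.20793378215372993 0.0 q6 -0.026513227101480203
shift [ 0.02  0.38 -0.03] turn -0.23
```

View pics/w3.png

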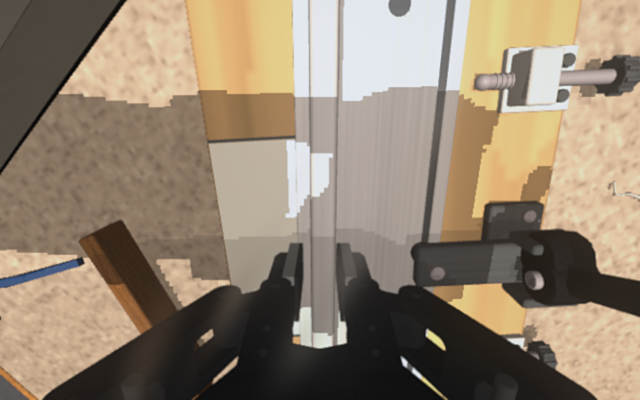

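The bar is free between the fingers. The left tip at (476,81) is about 10 mm beyond the back edge at (462,81), and the strap at (415–520, 262) is over the base. I'll creep forward with the front finger.

jog_arm(plan=[[0,0.05,0,0,0,0,-0.58],[0,0.1,0,0,0,0,-0.58],[0,0.15,0,0,0,0,-0.58],[0,0.19,0,0,0,0,-0.58],[0,0.23,0,0,0,0,-0.58],[0,0.26,0,0,0,0,-0.58],[0,0.26,0,0,0,0,-0.58],[0,0.26,0,0,0,0,-0.58]])

```text
clock: 9.13
position: [0.5444, 0.0521, 0.026]
ee_rot: [2.237, 2.205, 0.0]
force: [-0.7, 1.4, -1.0]
grip_width: 0.21
grasp_force: 0.3
```

```bash
python3 -c "
from h import *
c=cam('wrist');save(c,'w4');im=c['im'][0:130,400:560,::-1];cv2.imwrite('pics/w4c.png',cv2.resize(im,None,fx=4,fy=4,interpolation=cv2.INTER_CUBIC))"
```

```text
(no output)
```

View pics/w4c.png

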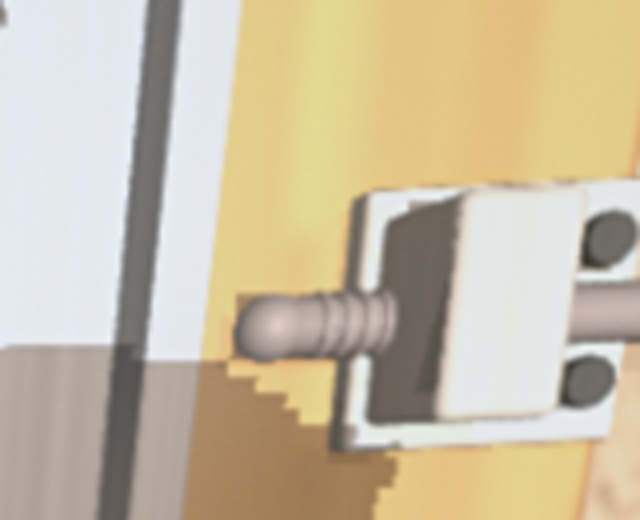

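In the crop the left tip is at x≈235 and the back edge at x≈205 on the same row. At about 9 crop px/mm that is a gap of roughly 3.4 mm.

jog_arm(plan=[[0,0.02,0,0,0,0,-0.58],[0,0.03,0,0,0,0,-0.58],[0,0.04,0,0,0,0,-0.58],[0,0.05,0,0,0,0,-0.58],[0,0.06,0,0,0,0,-0.58],[0,0.07,0,0,0,0,-0.58],[0,0.07,0,0,0,0,-0.58]])

```text
clock: 9.77
position: [0.5464, 0.0521, 0.0261]
ee_rot: [2.237, 2.205, 0.0]
force: [-0.4, -0.1, -0.2]
grip_width: 0.211
grasp_force: 0.6
```

jog_arm(plan=[[0,0.01,0,0,0,0,-0.58],[0,0.02,0,0,0,0,-0.58],[0,0.02,0,0,0,0,-0.58]])

```text
clock: 10.02
position: [0.547, 0.0521, 0.026]
ee_rot: [2.238, 2.205, 0.0]
force: [-0.7, 0.8, 0.1]
grip_width: 0.209
grasp_force: 0.5
```

jog_arm(plan=[[0,0.01,0,0,0,0,-0.58],[0,0.02,0,0,0,0,-0.58],[0,0.02,0,0,0,0,-0.58]])

```text
clock: 10.27
position: [0.5476, 0.0521, 0.026]
ee_rot: [2.237, 2.205, 0.0]
force: [-1.0, 0.4, 0.7]
grip_width: 0.212
grasp_force: 0.5
```

jog_arm(plan=[[0,0.01,0,0,0,0,-0.58],[0,0.02,0,0,0,0,-0.58],[0,0.02,0,0,0,0,-0.58]])

```text
clock: 10.52
position: [0.5482, 0.0521, 0.026]
ee_rot: [2.237, 2.205, 0.0]
force: [-0.1, 1.5, -1.6]
grip_width: 0.211
grasp_force: 0.5
```

```bash
python3 -c "
from h import *
c=cam('wrist');save(c,'w5');im=c['im'][0:380,400:600,::-1];cv2.imwrite('pics/w5c.png',cv2.resize(im[20:120],None,fx=4,fy=4,interpolation=cv2.INTER_CUBIC))"
```

```text
(no output)
```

View pics/w5c.png

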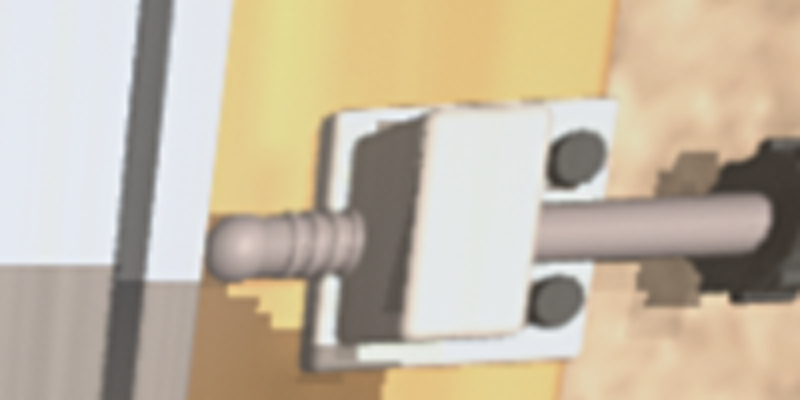

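The left tip at (207,245) is now almost on the back edge at x≈203, so less than 1 mm remains. I'll go on in small steps.

jog_arm(plan=[[0,0.01,0,0,0,0,-0.58],[0,0.02,0,0,0,0,-0.58],[0,0.02,0,0,0,0,-0.58]])

```text
clock: 10.82
position: [0.5489, 0.0521, 0.0261]
ee_rot: [2.237, 2.205, 0.0]
force: [-1.2, -0.1, -0.1]
grip_width: 0.211
grasp_force: 0.5
```

jog_arm(plan=[[0,0.01,0,0,0,0,-0.58],[0,0.01,0,0,0,0,-0.58],[0,0.01,0,0,0,0,-0.58]])

```text
clock: 11.07
position: [0.5491, 0.0521, 0.0261]
ee_rot: [2.237, 2.205, 0.0]
force: [-1.3, 0.1, -0.7]
grip_width: 0.208
grasp_force: 0.5
```

jog_arm(plan=[[0,0.01,0,0,0,0,-0.58],[0,0.015,0,0,0,0,-0.58],[0,0.015,0,0,0,0,-0.58]])

```text
clock: 11.32
position: [0.5494, 0.052, 0.0261]
ee_rot: [-2.237, -2.205, 0.001]
force: [-2.2, -0.1, -0.3]
grip_width: 0.21
grasp_force: 1.0
```

jog_arm(plan=[[0,0.01,0,0,0,0,-0.58],[0,0.01,0,0,0,0,-0.58],[0,0.01,0,0,0,0,-0.58]])

```text
clock: 11.57
position: [0.5496, 0.052, 0.0261]
ee_rot: [-2.237, -2.205, 0.001]
force: [-3.4, -0.3, 1.9]
grip_width: 0.21
grasp_force: 1.7
```

jog_arm(plan=[[0,0.01,0,0,0,0,-0.58],[0,0.01,0,0,0,0,-0.58],[0,0.01,0,0,0,0,-0.58]])

```text
clock: 11.82
position: [0.5496, 0.052, 0.026]
ee_rot: [-2.237, -2.205, 0.002]
force: [-4.6, -0.2, 3.1]
grip_width: 0.213
grasp_force: 2.6
```

jog_arm(plan=[[0,0.005,0,0,0,0,-0.58],[0,0.005,0,0,0,0,-0.58],[0,0.005,0,0,0,0,-0.58]])

```text
clock: 12.07
position: [0.5497, 0.052, 0.0261]
ee_rot: [-2.237, -2.205, 0.002]
force: [-5.8, -1.0, 3.1]
grip_width: 0.21
grasp_force: 2.8
```

jog_arm(plan=[[0,0,0,0,0,0,-0.58],[0,0,0,0,0,0,-0.58],[0,-0.02,0,0,0,0,-0.58],[0,-0.05,0,0,0,0,-0.58],[0,-0.09,0,0,0,0,-0.58],[0,-0.11,0,0,0,0,-0.58],[0,-0.11,0,0,0,0,-0.58]])

```text
clock: 12.65
position: [0.5476, 0.0522, 0.0265]
ee_rot: [2.237, 2.204, 0.002]
force: [-0.6, 0.7, 0.3]
grip_width: 0.207
grasp_force: 0.0
```

jog_arm(plan=[[0,0,-0.3,0,0,0,-0.58],[0,0,-0.8,0,0,0,-0.58],[0,0,-1.5,0,0,0,-0.58],[0,-0.8,-2.5,0,0,0,-0.58],[0,-1.8,-3.5,0,0,0,-1],[0,-2.5,-4.5,0,0,0,-1],[0,-2.5,-5,0,0,0,-1],[0,-2.5,-5,0,0,0,-1]])

```text
clock: 13.32
position: [0.4744, 0.0532, 0.1822]
ee_rot: [2.232, 2.2, 0.012]
force: [0.4, -0.0, 0.6]
grip_width: -0.001
grasp_force: 0.0
```

```bash
python3 -c "
from d import *
delta([.64,.06,.2],-.6)
save(cam('wrist'),'w6');save(cam('side'),'side6')"
```

```text
13.3167 [0.4744 0.0532 0.1822] yaw -0.82 F [ 0.4 -0.   0.6] grip -0.001477023702038397 0.0 q6 -0.030103526893633582
shift [ 0.31  5.52 -0.53] turn -0.22
```

View pics/w6.png

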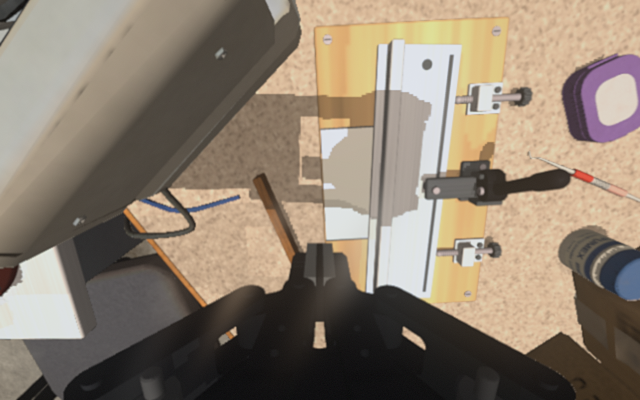

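The wrist view shows the back edge at both tips, left (458,100) and right (438,252), with the strap over the base and the lever up at (500–570, 180). Next is the lever: I'll go to its right side with the fingers shut.

jog_arm(plan=[[0,0,-0.4,0,0,0,-1],[-0.2,1,-0.4,0,0,0,-1],[-0.4,2.2,-0.4,0,0,0,-1],[-0.5,3.4,-0.4,0,0,0,-1],[-0.5,4.6,-0.4,0,0,0,-1],[-0.5,5.5,-0.4,0,0,0,-1],[-0.5,5.5,-0.4,0,0,0,-1],[-0.5,5.5,-0.4,0,0,0,-1]])

```text
clock: 14.08
position: [0.6371, 0.0356, 0.1856]
ee_rot: [-2.235, -2.203, 0.005]
force: [-1.5, -0.0, -0.6]
grip_width: 0.006
grasp_force: 0.0
```

```bash
python3 -c "
from d import *
delta([.6405,.042,.112],-.6)
c=cam('side')
import numpy as np
g=c['im'].astype(int).sum(2);
pv=[.6415,.0568,.058]
for a in (0,.05,.1,.15):
    f=np.radians(15)+a;print(a,proj(c,[[pv[0],pv[1]+.085*np.sin(f),pv[2]+.085*np.cos(f)]]).round(1))
m=(g<110).astype(np.uint8)[140:200,300:350]
print('\n'.join(''.join('#' if v else '.' for v in r) for r in m))
pv=np.array(pv)
for a in np.radians([15,20,30,40,50,60,70,80,82]):
    p=pv+[0,.060*np.sin(a)-.0065*np.cos(a)-.011,.060*np.cos(a)+.0065*np.sin(a)];print(np.degrees(a).round(),p.round(4))
"
```

```text
14.0833 [0.6371 0.0356 0.1856] yaw -0.84 F [-1.5 -0.  -0.6] grip 0.00633128214366442 0.0 q6 -0.045993480132647084
shift [0.21 0.12 2.45] turn -0.24
0 [[324.3 150.5]]
0.05 [[323.4 150.4]]
0.1 [[322.5 150.4]]
0.15 [[321.7 150.5]]
..................................................
..................................................
..................................................
..................................................
..................................................
..................................................
..................................................
..................................................
..................................................
..................................................
..................................................
..................................................
..................................................
.......................##.........................
......................###.........................
.......................###........................
.......................###........................
.....
[... 1739 characters left out ...]
........................................
..................................................
..................................................
..................................................
..................................................
..................................................
..................................................
..................................................
..............#...................................
15.0 [0.6415 0.0551 0.1176]
20.0 [0.6415 0.0602 0.1166]
30.0 [0.6415 0.0702 0.1132]
40.0 [0.6415 0.0794 0.1081]
50.0 [0.6415 0.0876 0.1015]
60.0 [0.6415 0.0945 0.0936]
70.0 [0.6415 0.1    0.0846]
80.0 [0.6415 0.1038 0.0748]
82.0 [0.6415 0.1043 0.0728]
```

jog_arm(plan=[[0,0.1,0.6,0,0,0,-1],[0,0.1,1.2,0,0,0,-1],[0,0.1,1.8,0,0,0,-1],[0,0.1,2.2,0,0,0,-1],[0,0.1,2.3,0,0,0,-1],[0,0.1,2.3,0,0,0,-1],[0,0.1,2.3,0,0,0,-1]])

```text
clock: 14.72
position: [0.6399, 0.0358, 0.1199]
ee_rot: [2.237, 2.205, 0.001]
force: [1.1, 0.0, 0.7]
grip_width: -0.001
grasp_force: 0.0
```

jog_arm(plan=[[0.4,0,0.15,0,0,0,-1],[0.75,0,0.2,0,0,0,-1],[0.95,0,0.22,0,0,0,-1],[1.15,0,0.28,0,0,0,-1],[1.3,0,0.33,0,0,0,-1],[1.45,0,0.41,0,0,0,-1],[1.6,0,0.51,0,0,0,-1],[1.73,0,0.62,0,0,0,-1]])

```text
clock: 15.38
position: [0.6403, 0.0881, 0.1003]
ee_rot: [-2.237, -2.205, 0.001]
force: [-1.9, -3.4, 0.6]
grip_width: -0.001
grasp_force: 1.6
```

jog_arm(plan=[[0.08,0,0.08,0,0,0,-1],[0.16,0,0.17,0,0,0,-1],[0.23,0,0.26,0,0,0,-1],[0.29,0,0.36,0,0,0,-1],[0.35,0,0.46,0,0,0,-1],[0.41,0,0.56,0,0,0,-1],[0.41,0,0.56,0,0,0,-1]])

```text
clock: 15.97
position: [0.6408, 0.1005, 0.0832]
ee_rot: [-2.237, -2.205, -0.001]
force: [-0.9, 0.0, 1.2]
grip_width: -0.003
grasp_force: 0.8
```

jog_arm(plan=[[0.04,0,0.08,0,0,0,-1],[0.07,0,0.16,0,0,0,-1],[0.1,0,0.22,0,0,0,-1],[0.11,0,0.28,0,0,0,-1],[0.11,0,0.28,0,0,0,-1],[0.11,0,0.28,0,0,0,-1]])

```text
clock: 16.47
position: [0.641, 0.1034, 0.0752]
ee_rot: [2.237, 2.205, 0.001]
force: [-0.3, -0.5, 2.7]
grip_width: -0.001
grasp_force: 0.9
```

jog_arm(plan=[[0,0,0.04,0,0,0,-1],[0,0,0.06,0,0,0,-1],[0,0,0.06,0,0,0,-1],[0,0,0.06,0,0,0,-1]])

```text
clock: 16.8
position: [0.6411, 0.1033, 0.0738]
ee_rot: [2.237, 2.205, 0.001]
force: [0.6, -0.1, 4.2]
grip_width: -0.003
grasp_force: 1.6
```

jog_arm(plan=[[0,0,0.03,0,0,0,-1],[0,0,0.05,0,0,0,-1],[0,0,0.05,0,0,0,-1]])

```text
clock: 17.05
position: [0.6411, 0.1034, 0.0722]
ee_rot: [2.237, 2.205, 0.001]
force: [1.5, 0.1, 3.7]
grip_width: 0.001
grasp_force: 1.8
```

jog_arm(plan=[[0,0,0.03,0,0,0,-1],[0,0,0.05,0,0,0,-1],[0,0,0.05,0,0,0,-1]])

```text
clock: 17.3
position: [0.6411, 0.1035, 0.0709]
ee_rot: [2.237, 2.205, 0.001]
force: [0.1, 0.4, 5.5]
grip_width: 0.004
grasp_force: 2.7
```

jog_arm(plan=[[0,0,0.03,0,0,0,-1],[0,0,0.05,0,0,0,-1],[0,0,0.05,0,0,0,-1]])

```text
clock: 17.55
position: [0.6413, 0.1036, 0.0706]
ee_rot: [2.237, 2.205, 0.002]
force: [-2.7, 0.5, 11.7]
grip_width: 0.001
grasp_force: 5.0
```

jog_arm(plan=[[0,0,0.02,0,0,0,-1],[0,0,0.03,0,0,0,-1],[0,0,0.03,0,0,0,-1]])

```text
clock: 17.8
position: [0.6414, 0.1036, 0.0705]
ee_rot: [2.237, 2.205, 0.002]
force: [-4.1, -0.9, 12.8]
grip_width: -0.002
grasp_force: 6.5
```

jog_arm(plan=[[0,0,-0.5,0,0,0,-1],[0,0,-1.5,0,0,0,-1],[0,0,-2.6,0,0,0,-1],[0,-0.8,-3.5,0,0,0,-1],[-0.5,-2,-3.8,0,0,0,-1],[-1,-3.2,-3.8,0,0,0,-1],[-1.4,-4.4,-3.8,0,0,0,-1],[-1.7,-5.5,-3.8,0,0,0,-1]])

```text
clock: 18.47
position: [0.4726, 0.054, 0.1812]
ee_rot: [-2.237, -2.204, 0.003]
force: [-0.4, -0.8, 0.4]
grip_width: -0.001
grasp_force: 0.0
```

jog_arm(plan=[[0,0,0,0,0,0,-1],[0,0,0,0,0,0,-1],[0,0,0,0,0,0,-1]])

```text
clock: 18.72
position: [0.475, 0.0546, 0.182]
ee_rot: [2.237, 2.205, 0.0]
force: [-0.1, -0.0, 0.0]
grip_width: 0.005
grasp_force: 0.0
```

```bash
python3 -c "
from h import *
s=robot.read_state();print(s['clock'],s['position'],s['force'])
c6=load('w6');c=cam('wrist');save(c,'w7')
for k in(c6,c):
    # rib/base ends: back-edge as bright->yellow transition (saturation step) near each tip's y
    hsv=cv2.cvtColor(k['im'],cv2.COLOR_RGB2HSV)[:,:,1].astype(int)
    for y in (.162,.125,.0,-.02):
        xs=np.arange(.590,.635,.0005);uv=proj(k,[[x,y,.020] for x in xs]).round().astype(int)
        v=np.array([hsv[b,a] if 0<=b<400 and 0<=a<640 else -1 for a,b in uv]);i=np.argmax(np.diff(v));print(y,xs[i].round(4),v[i:i+2],end=' | ')
    print()
c=cam('side');g=c['im'].astype(int).sum(2);pv=np.array([.6415,.0568,.058])
for a in (0.1,1.05,1.17):
    f=np.radians(15)+a
    print(a,[int(g[tuple(proj(c,[pv+[0,r*np.sin(f),r*np.cos(f)]])[0].round().astype(int)[::-1])]) for r in (.04,.055,.07,.08)])
"
```

```text
18.7167 [0.47503668 0.05460715 0.18203029] [-0.13001485 -0.04452188  0.00945725]
0.162 0.614 [ 2 69] | 0.125 0.6135 [ 6 53] | 0.0 0.6125 [ 9 58] | -0.02 0.612 [11 62] | 
0.162 0.6145 [ 6 50] | 0.125 0.615 [46 93] | 0.0 0.613 [ 8 61] | -0.02 0.613 [15 69] | 
0.1 [644, 652, 415, 418]
1.05 [324, 364, 356, 187]
1.17 [98, 138, 149, 133]
```

The lever lies at about 1.17 rad. The back edge matches its position before clamping to within 1–1.5 mm, close to the ~1 mm shift from reading the pose. I'm handing in.

```bash
python3 -c "
from rig import robot
print(robot.job_done())"
```

```text
the job is handed in; nothing more can be done
None
```

The job is handed in at about 19 s of the 62 s: the straightedge lies against both stop screws, pushed there with about 6 N, and is clamped with the lever fully down. No verdict was returned, and the final check was by camera measurement only.

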